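# Full blast on the red-banded bottle

## Robot

A 7-joint arm with a two-finger parallel gripper is mounted at the origin on the work surface. World frame = base frame: x ahead of the robot, y to its left, z up, the work surface at z = 0. Lengths are in m, angles in rad, forces in N, time in s.
With the tool pointing down it reaches from about 0.425 to 0.925 m from the base axis. Payload 6.8 kg.
Tool frame: the origin (TCP) lies midway between the tips of the shut fingers; the grasp point (between the pads) lies arm.tcp_to_grasp behind it (arm.tcp_to_grasp is the distance from the TCP to the grasp point, in m); z points along the fingers, x is the direction in which the jaws open and shut, and the axes are right-handed (so a half turn about z gives the same grasp; the last joint's range is limited). The gripper opens to 85 mm and grips with 20 to 120 N. Pads are 22 mm wide; open, the fingers measure 114 mm over their backs; the gripper's body (76 mm by 85 mm) begins 54 mm behind the grasp point. The pads swing forward as they close: fully open they stand 13 mm farther back than shut.
Start: joints at [1.212, 0.477, 0.022, 1.555, -0.011, 1.109, -0.083], TCP at [0.168, -0.654, 0.231] pointing down, gripper open.
Joint ranges: [-2.96, 2.96], [-0.34, 2.1], [-1.41, 1.46], [0.24, 2.44], [-1.37, 4.51], [0.17, 1.92], [-2.96, 2.96]. Speed limits (rad/s): [2.39, 2.39, 3.14, 3.14, 3.14, 3.14, 3.14].

## Interface

Orientations are given as [roll, pitch, yaw] about the fixed x, y, z axes, in that order (R = Rz(yaw) Ry(pitch) Rx(roll)).
In Python, from cell import arm gives the robot as it stands. The module is installed in compiled form; this text tells all that it offers. Calls block until the motion is done:
- arm.movep(position, orientation): joint-space move of the TCP to a pose.
- arm.servo_line(position, speed=0.15, rot=None, max_force=None): straight line of the TCP; rot=None keeps the orientation; speed is the mean speed in m/s. With max_force (N) it stops when the force on the tool has changed by that much, and returns True; else False.
- arm.move_joints(angles): joint-space move.
- arm.set_gripper(opening, grip_force=None): finger opening in m; grip_force is the grip in N (None keeps the last); returns when the fingers have stopped.
- arm.dwell(seconds).
- arm.inverse_kinematics(position, orientation): joint angles nearest the present ones, or None.
- arm.observe(): the state.
- arm.read_camera(name): name is "scene" or "top"; returns (picture, depth): 384x512x3 uint8, red, green, blue; 384x512 float32, m along the optical axis (not along the pixel's ray), 0 where there is no reading.
- arm.calibration(name): a dict with "intrinsics" (3x3 intrinsics, pixels), "extrinsics" (4x4, takes a point from world to camera coordinates). Camera axes: x right, y down, z forward; pixel columns grow to the right and rows downward; lengths in m; the calibration is good to about 2 mm. A picture is of the moment at which its call begins. calibration takes no time and is no camera call.
A pose or a line that the arm cannot do raises arm.PlanningError and nothing moves.
- arm.finish_job(): hands the job in, once; it reports no verdict.
The state is a dict: "clock": time; "q": joint angles; "qd": joint speeds; "joint_torque": joint torques, N m; "position": TCP position; "tool_rot": TCP orientation; "force": force on the tool from outside, world axes, zero at the start; "torque": the same for the moment, N m; "gripper_width": finger opening in m.
Only numpy, scipy, OpenCV 4.12 (cv2) and the standard library are available. Lean on these libraries where they do the work, as an engineer would, in place of code of your own. Each camera call takes 0.05 s, during which the arm holds its last target.

## Task

Two blow guns are strapped to the painting bench, each aimed at a bottle. Blow-dry the bottle with the red bands: squeeze the trigger of the gun aimed at it past its first-stage pressure point, all the way to full blast, keep it there for at least a second, then let go and move clear. Do not squeeze the other gun's trigger, and leave both bottles standing where they are.

Things in the scene. Friction and masses are not known exactly. Their poses are not given: they have to be found in the camera images.
- squeeze_left (a point): Squeeze point of the left blow gun, 75 mm above the bench, z up. Gun strapped on its side on a board (top 60 mm lower); grey handle and yellow trigger lie level, pinched together from above along y. In point axes, mm: barrel (26 thick) at x -52, nozzle to +y; handle x -50..62, 26 high, back face y -17; trigger outer face y +30 free, +17 squeezed. Clear both sides for x -30..30. Its bottle: x -52, y +235.
- squeeze_right (a point): Squeeze point of the right blow gun, 75 mm above the bench, z up. Gun strapped on its side on a board (top 60 mm lower); grey handle and yellow trigger lie level, pinched together from above along y. In point axes, mm: barrel (26 thick) at x -52, nozzle to -y; handle x -50..62, 26 high, back face y +17; trigger outer face y -30 free, -17 squeezed. Clear both sides for x -30..30. Its bottle: x -52, y -235.
- trigger_left (a joint): Left gun's yellow trigger, 20 mm high, 8 thick; pivots at x -50, y +13 mm of the squeeze point, ends at x +20 (y +36 when free). Angle in rad: 0 free, 0.13 pressure point, 0.26 hard stop. At the squeeze point: 2 N to start, 3 N at the pressure point (first stage, gentle air), then seven times stiffer (second stage, full blast), about 12 N at the stop. Springs back.
- trigger_right (a joint): Right gun's yellow trigger, 20 mm high, 8 thick; pivots at x -50, y -13 mm of the squeeze point, ends at x +20 (y -36 when free). Angle in rad: 0 free, 0.13 pressure point, 0.26 hard stop. At the squeeze point: 2 N to start, 3 N at the pressure point (first stage, gentle air), then seven times stiffer (second stage, full blast), about 12 N at the stop. Springs back.
- red_center (a point): Centre, half-way up, of the black glass bottle with red painted bands (68 mm diameter, 240 mm tall, loose, about 0.4 kg, z up along the bottle). The one to be dried; it stands before the nozzle of one gun or the other.
- white_center (a point): Centre, half-way up, of the black glass bottle with white painted bands (68 mm diameter, 240 mm tall, loose, about 0.4 kg, z up along the bottle). A bystander, before the nozzle of the other gun.
Not all that is in view belongs to the job. Leave any blue look-alike of the part that bears red_center alone. What is shaped like the part that bears white_center but green is not meant.

How it is judged:
On the way:
1. the trigger of the gun aimed at the red-banded bottle is kept well into its second stage (beyond 0.20 rad) for 1 s (((horizontal distance between red_center and squeeze_left below 0.33 m and value of joint trigger_left above 0.2 rad) or (horizontal distance between red_center and squeeze_right below 0.33 m and value of joint trigger_right above 0.2 rad))), for 1 s.
At the end, for the whole second after the job is handed in: After the full blast both triggers are let go (within 0.04 rad of free), and both bottles stand upright (within 0.1 rad) and within 20 mm of where they started (value of joint each of trigger_left, trigger_right below 0.04 rad and distance of each of red_center, white_center from where it was at the start of the episode below 0.02 m and angle between each of red_center, white_center's own z axis and vertical below 0.1 rad); the robot touches nothing.
It fails at once if the trigger of the gun aimed at the white-banded bottle is squeezed (beyond 0.08 rad) ((horizontal distance between red_center and squeeze_left below 0.33 m and value of joint trigger_right above 0.08 rad) or (horizontal distance between red_center and squeeze_right below 0.33 m and value of joint trigger_left above 0.08 rad)).
It fails at once if a bottle is knocked over or shoved more than 30 mm (distance of any of red_center, white_center from where it was at the start of the episode above 0.03 m or angle between any of red_center, white_center's own z axis and vertical above 0.4 rad).
It also fails if it takes over 32 s, if anything falls off the work surface, if the arm or the gripper's body presses on something with over 40 N, if the wrist force passes 120 N, or if a joint passes its speed limit or range.

## Working session

There is one attempt and no reset: what is moved stays moved. The work goes in short steps, each a Python script; the robot and the scene stay as the last script left them, time stands still between calls to the robot, and variables do not carry over. Pictures are saved under pics/ and viewed, and the job is handed in when it is done.

```bash
mkdir -p pics; python3 - <<'E'
from cell import arm
import cv2,numpy as np
for n in("scene","top"):
    p,d=arm.read_camera(n); np.savez(n,p=p,d=d)
    cv2.imwrite(f"pics/{n}0.png",p[:,:,::-1])
    c=arm.calibration(n);print(n,c["intrinsics"],c["extrinsics"])
print(arm.observe(),arm.tcp_to_grasp)
E
```

```text
scene [[377.53923268   0.         250.26738185]
 [  0.         377.53923268 192.03517516]
 [  0.           0.           1.        ]] [[-0.27199395  0.96222755 -0.01172313  0.10119616]
 [ 0.59309758  0.15803321 -0.78946866 -0.22080238]
 [-0.75779585 -0.22168366 -0.61367891  1.59753791]
 [ 0.          0.          0.          1.        ]]
top [[376.20143384   0.         259.59809955]
 [  0.         376.20143384 193.62385899]
 [  0.           0.           1.        ]] [[ 5.88475942e-03 -9.99982503e-01  6.02580346e-04  1.49603027e-02]
 [-9.94993677e-01 -5.91551694e-03 -9.97626627e-02  5.05299309e-01]
 [ 9.97644818e-02 -1.24843654e-05 -9.95011079e-01  1.44625451e+00]
 [ 0.00000000e+00  0.00000000e+00  0.00000000e+00  1.00000000e+00]]
{'clock': 0.1, 'q': array([ 1.2119275 ,  0.47775014,  0.02235409,  1.55631863, -0.01149017,
        1.10930954, -0.08311806]), 'qd': array([-1.49404999e-03, -2.90405759e-03, -1.82980476e-04, -1.76809379e-03,
        4.15248901e-05,  1.87564184e-03, -8.66675426e-04]), 'joint_torque': array([ 5.56302024e-03, -5.97760141e+01,  1.61398083e+00, -2.81952435e+01,
        1.28103080e-02,  5.01927134e-03,  1.67285475e-05]), 'position': array([ 0.16735179, -0.65338712,  0.23041558]), 'tool_rot': array([ 3.14145737e+00,  1.65173368e-03, -1.32003106e+00]), 'force': array([0.22541321, 0.11397845, 0.43581077]), 'torque': array([0.02486669, 0.04050548, 0.0042986 ]), 'gripper_width': 0.08539571902821072} 0.0187
```

View pics/scene0.png

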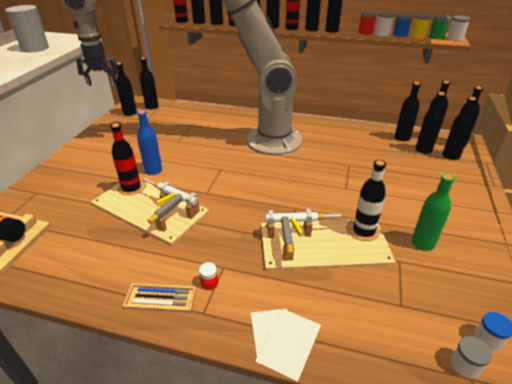

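View pics/top0.png

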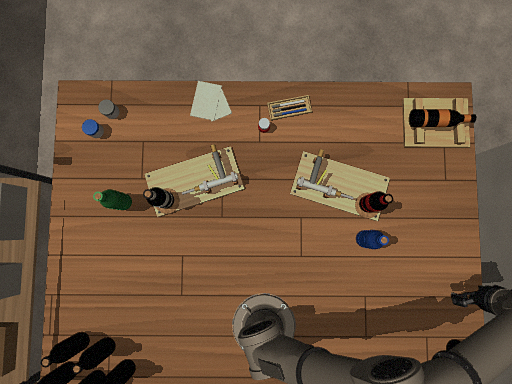

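The red-banded bottle (top view about 375,203) stands before the right gun (about 320,170), and the white-banded one before the left gun. I'll zoom in on the right gun.

```bash
python3 - <<'E'
import cv2,numpy as np
t=np.load("top.npz")["p"];s=np.load("scene.npz")["p"]
a=cv2.resize(t[140:225,285:400,::-1],None,fx=6.9,fy=6.9,interpolation=cv2.INTER_CUBIC)
b=cv2.resize(s[170:245,85:215,::-1],None,fx=6,fy=6,interpolation=cv2.INTER_CUBIC)
cv2.imwrite("pics/t1.png",a);cv2.imwrite("pics/s1.png",b)
E
```

```text
(no output)
```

View pics/t1.png

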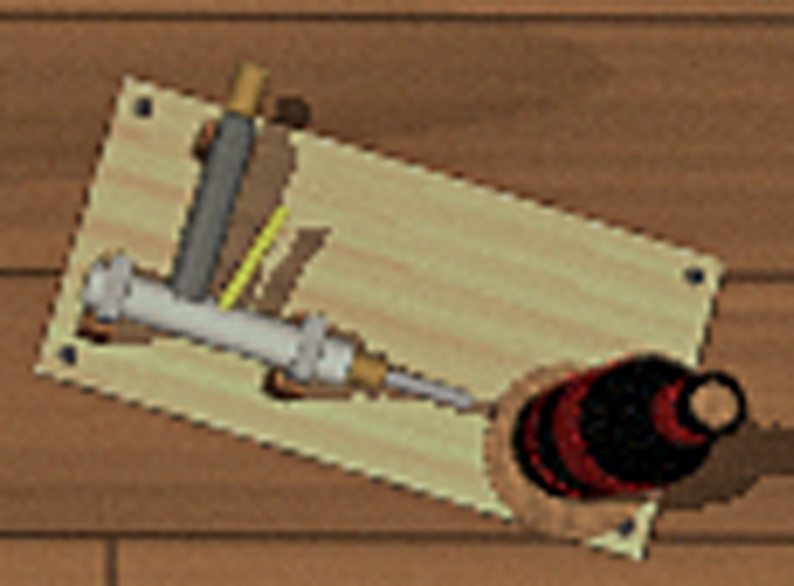

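View pics/s1.png

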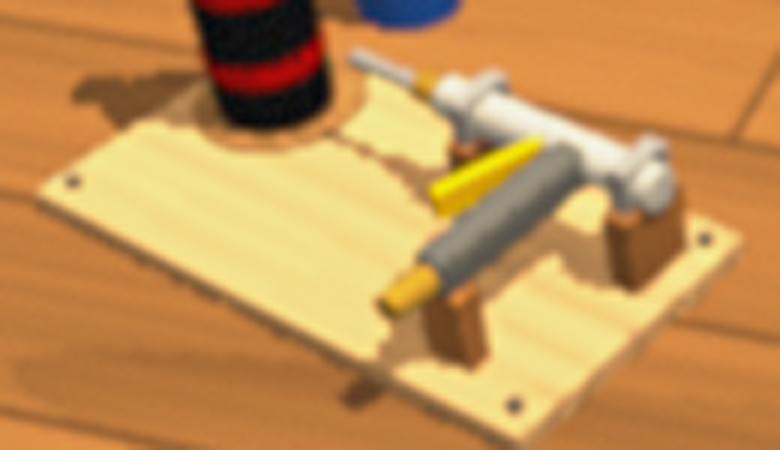

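```bash
cat > h.py <<'E'
import numpy as np,cv2
from cell import arm
C={n:arm.calibration(n) for n in("scene","top")}
def ray(n,uv):
    K,E=C[n]["intrinsics"],C[n]["extrinsics"]; R,t=E[:3,:3],E[:3,3]
    uv=np.atleast_2d(uv).astype(float)
    d=np.c_[uv,np.ones(len(uv))]@np.linalg.inv(K).T@R
    return -R.T@t,d
def onz(n,uv,z):
    o,d=ray(n,uv); return o+d*((z-o[2])/d[:,2])[:,None]
def dep(n,uv,dd):
    o,d=ray(n,uv); return o+d*np.asarray(dd)[:,None]
def tri(a,b):
    P=[C[n]["intrinsics"]@C[n]["extrinsics"][:3] for n in("top","scene")]
    X=cv2.triangulatePoints(P[0],P[1],np.float64(a).reshape(2,1),np.float64(b).reshape(2,1)); return (X[:3]/X[3]).ravel()
E
python3 - <<'E'
from h import *
import h
for n,(r0,r1,c0,c1) in dict(top=(140,225,285,400),scene=(170,245,85,215)).items():
    z=np.load(n+".npz");p,D=z["p"],z["d"]
    hsv=cv2.cvtColor(p,cv2.COLOR_RGB2HSV)
    box=np.zeros(D.shape,bool);box[r0:r1,c0:c1]=1
    H,S,V=[hsv[:,:,i].astype(int) for i in range(3)]
    M=dict(yel=(abs(H-28)<6)&(S>170)&(V>120), grey=(S<45)&(V>60)&(V<150), white=(S<45)&(V>160))
    for k,m in M.items():
        m=(m&box).astype(np.uint8)
        _,L,st,_=cv2.connectedComponentsWithStats(m,connectivity=8)
        i=1+np.argmax(st[1:,4]); m=L==i
        v,u=np.nonzero(m); uv=np.c_[u,v]
        P=dep(n,uv,D[v,u]); 
        rect=cv2.minAreaRect(uv.astype(np.float32))
        a=P[:,:2]-np.median(P[:,:2],0);w=np.linalg.svd(a,full_matrices=False)[2][0]; w*=np.sign(w[0])
        s=a@w
        print(n,k,st[i],rect,"uv",uv.mean(0),"mean",P.mean(0).round(4),"z pct",np.percentile(P[:,2],[5,50,95]).round(4),"ang",np.arctan2(w[1],w[0]).round(3),"len",np.ptp(s).round(3), "wid",np.ptp(a@[-w[1],w[0]]).round(3))
# triangulation of the handle's far end / trigger tip from zoomed pixels
T=lambda x,y:(285+(x+.5)/6.9-.5,140+(y+.5)/6.9-.5)
S=lambda x,y:(85+(x+.5)/6-.5,170+(y+.5)/6-.5)
for k,a,b in[("handle end",T(238,113),S(438,270)),("trig tip",T(287,209),S(437,192)),("trig root",T(225,303),S(540,143)),("rod end",T(255,67),S(392,300)),("nozzle",T(470,404),S(353,56))]:
    X=tri(a,b);print(k,X.round(4), "top@75",onz("top",a,.075).round(4)[0])
for q in[(133,80),(720,262),(40,372),(640,556)]: print("board",onz("top",T(*q),.015)[0].round(4))
E
```

```text
Traceback (most recent call last):
ValueError: attempt to get argmax of an empty sequence
```

```bash
python3 - <<'E'
import numpy as np,cv2
for n,(u,v) in dict(top=(322,176),scene=(165,199)).items():
    z=np.load(n+".npz");h=cv2.cvtColor(z["p"],cv2.COLOR_RGB2HSV)
    for r in range(v-3,v+4): print(n,r,[tuple(int(i) for i in h[r,c]) for c in range(u-4,u+5)])
z=np.load("top.npz");h=cv2.cvtColor(z["p"],cv2.COLOR_RGB2HSV);print(h[168,310:324].tolist())
z=np.load("scene.npz");h=cv2.cvtColor(z["p"],cv2.COLOR_RGB2HSV);print(h[204:216,167].tolist())
E
```

```text
top 173 [(15, 119, 122), (14, 110, 123), (14, 113, 120), (13, 107, 112), (10, 131, 66), (32, 151, 188), (33, 157, 193), (21, 124, 158), (17, 100, 169)]
top 174 [(16, 115, 124), (15, 114, 119), (14, 109, 119), (12, 120, 106), (27, 159, 154), (32, 155, 187), (27, 158, 179), (21, 91, 174), (20, 86, 177)]
top 175 [(15, 112, 128), (14, 110, 123), (13, 104, 118), (17, 170, 105), (32, 154, 189), (32, 156, 195), (24, 106, 125), (22, 79, 177), (25, 79, 181)]
top 176 [(16, 111, 124), (13, 102, 125), (13, 117, 105), (31, 156, 176), (32, 151, 198), (23, 162, 113), (24, 79, 167), (23, 80, 181), (23, 85, 192)]
top 177 [(14, 106, 120), (11, 105, 114), (19, 165, 150), (33, 153, 193), (26, 157, 169), (27, 79, 171), (27, 72, 183), (28, 75, 181), (17, 105, 129)]
top 178 [(13, 110, 111), (13, 120, 70), (32, 151, 188), (33, 154, 197), (19, 147, 118), (25, 77, 176), (27, 80, 185), (18, 100, 133), (14, 113, 124)]
top 179 [(9, 111, 83), (26, 161, 157), (32, 151, 197), (23, 165, 151), (12, 127, 104), (23, 83, 181), (17, 99, 132), (14, 112, 112), (15, 116, 117)]
scene 196 [(12, 173, 103), (15, 187, 120), (18,
[... 725 characters left out ...]
]
scene 201 [(24, 243, 221), (23, 243, 215), (22, 244, 213), (22, 249, 210), (23, 255, 203), (21, 191, 190), (19, 130, 174), (18, 83, 160), (20, 49, 152)]
scene 202 [(22, 243, 213), (22, 245, 213), (22, 250, 212), (23, 255, 201), (20, 168, 179), (18, 101, 162), (19, 57, 152), (20, 42, 150), (19, 40, 154)]
[[18, 105, 173], [18, 103, 179], [18, 105, 191], [14, 56, 68], [30, 15, 84], [30, 22, 105], [23, 31, 100], [34, 18, 99], [38, 13, 77], [16, 109, 91], [16, 121, 120], [16, 112, 121], [14, 110, 123], [15, 110, 123]]
[[21, 44, 155], [20, 46, 154], [20, 48, 149], [20, 47, 135], [19, 46, 116], [21, 44, 99], [20, 41, 93], [20, 42, 90], [16, 61, 96], [15, 105, 119], [15, 137, 153], [15, 142, 178]]
```

```bash
cat > m.py <<'E'
from h import *
for n,(r0,r1,c0,c1) in dict(top=(140,225,285,400),scene=(170,245,85,215)).items():
    z=np.load(n+".npz");p,D=z["p"],z["d"]
    hsv=cv2.cvtColor(p,cv2.COLOR_RGB2HSV)
    box=np.zeros(D.shape,bool);box[r0:r1,c0:c1]=1
    H,S,V=[hsv[:,:,i].astype(int) for i in range(3)]
    M=dict(yel=(H>=24)&(H<36)&(S>140)&(V>140) if n=="top" else (H>20)&(H<32)&(S>225)&(V>150), grey=(S<60)&(V>60)&(V<(135 if n=="top" else 165)), white=(S<45)&(V>(145 if n=="top" else 170)))
    for k,m in M.items():
        m=(m&box).astype(np.uint8)
        _,L,st,_=cv2.connectedComponentsWithStats(m,connectivity=8)
        i=1+np.argmax(st[1:,4]); m=L==i
        v,u=np.nonzero(m); uv=np.c_[u,v]
        P=dep(n,uv,D[v,u]); 
        P=P[abs(P[:,2]-np.median(P[:,2]))<.03]
        a=P[:,:2]-np.median(P[:,:2],0);w=np.linalg.svd(a,full_matrices=False)[2][0]; w*=np.sign(w[0])
        s=a@w
        print(n,k,"bbox",st[i].tolist(),"uv",uv.mean(0).round(1),"mean",P.mean(0).round(4),"z pct",np.percentile(P[:,2],[5,50,95]).round(4),"ang",np.arctan2(w[1],w[0]).round(3),"len",np.ptp(s).round(3), "wid",np.ptp(a@[-w[1],w[0]]).round(3))
T=lambda x,y:(285+(x+.5)/6.9-.5,140+(y+.5)/6.9-.5)
S=lambda x,y:(85+(x+.5)/6-.5,170+(y+.5)/6-.5)
for k,a,b in[("handle end",T(238,113),S(438,270)),("trig tip",T(287,209),S(437,192)),("trig root",T(225,303),S(540,143)),("rod end",T(255,67),S(392,300)),("nozzle",T(470,404),S(353,56))]:
    X=tri(a,b);print(k,X.round(4), "top@75",onz("top",a,.075).round(4)[0])
for q in[(133,80),(720,262),(40,372),(640,556)]: print("board",onz("top",T(*q),.015)[0].round(4))
E
python3 m.py
```

```text
top yel bbox [317, 170, 10, 15, 32] uv [321.4 176.7] mean [ 0.5658 -0.2153  0.0832] z pct [0.0773 0.0838 0.0864] ang -0.575 len 0.064 wid 0.007
top grey bbox [308, 156, 14, 28, 147] uv [315.2 170.2] mean [ 0.5892 -0.1912  0.0862] z pct [0.0808 0.0861 0.0921] ang -0.298 len 0.107 wid 0.027
top white bbox [297, 177, 39, 18, 202] uv [315.9 186.2] mean [ 0.5283 -0.1934  0.087 ] z pct [0.0805 0.0871 0.093 ] ang 1.267 len 0.147 wid 0.031
scene yel bbox [157, 194, 17, 12, 85] uv [164.  199.2] mean [ 0.5704 -0.2193  0.0769] z pct [0.0559 0.0794 0.085 ] ang -0.099 len 0.076 wid 0.046
scene grey bbox [155, 194, 41, 24, 248] uv [170.9 204.9] mean [ 0.5953 -0.1839  0.082 ] z pct [0.0727 0.084  0.0878] ang -0.475 len 0.117 wid 0.06
scene white bbox [165, 186, 29, 12, 90] uv [178.  191.7] mean [ 0.5342 -0.1886  0.0852] z pct [0.0823 0.085  0.0888] ang 1.296 len 0.105 wid 0.023
handle end [ 0.6444 -0.2059  0.0798] top@75 [ 0.6461 -0.2082  0.075 ]
trig tip [ 0.5911 -0.2326  0.081 ] top@75 [ 0.5925 -0.2347  0.075 ]
trig root [ 0.5393 -0.1988  0.0802] top@75 [ 0.5401 -0.2     0.075 ]
rod end [ 0.6705 -0.2162  0.0803] top@75 [ 0.672  -0.2179  0.075 ]
nozzle [ 0.4861 -0.3354  0.0736] top@75 [ 0.4852 -0.3335  0.075 ]
board [ 0.6773 -0.1574  0.015 ]
board [ 0.5732 -0.4934  0.015 ]
board [ 0.5075 -0.1033  0.015 ]
board [ 0.4047 -0.4432  0.015 ]
```

The heights agree: handle top is about 87 mm against 88 expected, trigger top about 84 against 85. Handle, barrel and board give yaw ≈ -0.302. I'll estimate the squeeze point, cross-check it with the bottle, and approach high.

```bash
cat > g.py <<'E'
from h import *
yaw=-.302
ex=np.array([np.cos(yaw),np.sin(yaw),0]);ey=np.array([-ex[1],ex[0],0])
O=.614*ex-.013*ey+[0,0,.075]
E
python3 - <<'E'
from g import *
print("O",O.round(4),"pred bottle",(O-.052*ex-.235*ey).round(4))
# red bottle cap centre in top view and scene
p=np.load("top.npz")["p"]
print("cap@255",onz("top",(285+714/6.9-.5,140+404/6.9-.5),.255).round(4))
q0=arm.observe()["q"]
for y in(-1.873+.0,1.269):
    for z in(.42,.3,.0563):
        P=O.copy();P[2]=z
        q=arm.inverse_kinematics(P,[np.pi,0,np.pi/2+yaw-(np.pi if y<0 else 0)]);print(y,z,None if q is None else np.round(q,2))
for z in (.38,.42): print(arm.inverse_kinematics([.168,-.654,z],[np.pi,0,-1.32]))
E
```

```text
O [ 0.5823 -0.195   0.075 ] pred bottle [ 0.4628 -0.4039  0.075 ]
cap@255 [[ 0.47   -0.4051  0.255 ]]
-1.873 0.42 [ 0.39  0.28 -0.22  1.43  0.06  1.45 -1.7 ]
-1.873 0.3 [ 0.36  0.33 -0.18  1.62  0.06  1.2  -1.71]
-1.873 0.0563 [ 0.28  0.59 -0.08  1.83  0.06  0.73 -1.7 ]
1.269 0.42 [ 0.71  0.33 -0.66  1.4   0.2   1.47  1.32]
1.269 0.3 [ 0.71  0.4  -0.66  1.59  0.25  1.24  1.28]
1.269 0.0563 [ 0.67  0.67 -0.61  1.8   0.5   0.83  1.08]
[ 1.20232012  0.3910515   0.03601722  1.35310882 -0.01393411  1.39767737
 -0.08197917]
[ 1.19966155  0.3809585   0.04063362  1.28231795 -0.01516883  1.47861169
 -0.08121858]
```

```bash
python3 - <<'E'
from g import *
P0=arm.observe()["position"]
arm.servo_line([P0[0],P0[1],.42],speed=.2)
rot=[np.pi,0,yaw-np.pi/2]
P=O-.003*ey
arm.movep([P[0],P[1],.42],rot)
arm.servo_line([P[0],P[1],.16],speed=.15)
o=arm.observe();print(o["clock"],o["position"],o["tool_rot"],o["force"])
for n in("scene","top"):
    p,d=arm.read_camera(n); np.savez(n+"2",p=p,d=d)
    a=p[140:225,285:400] if n=="top" else p[130:245,85:235]
    cv2.imwrite(f"pics/{n}2.png",cv2.resize(a[:,:,::-1],None,fx=5,fy=5,interpolation=cv2.INTER_CUBIC))
E
```

```text
5.275 [ 0.58198773 -0.19801462  0.16082882] [-3.14010793e+00  3.39730120e-05 -1.87283034e+00] [ 0.1493031  -0.03087243 -0.34323264]
```

View pics/scene2.png

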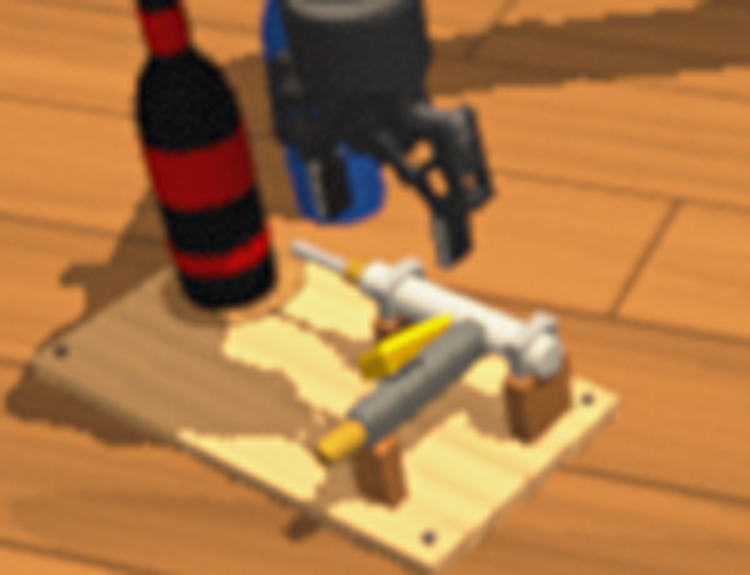

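View pics/top2.png

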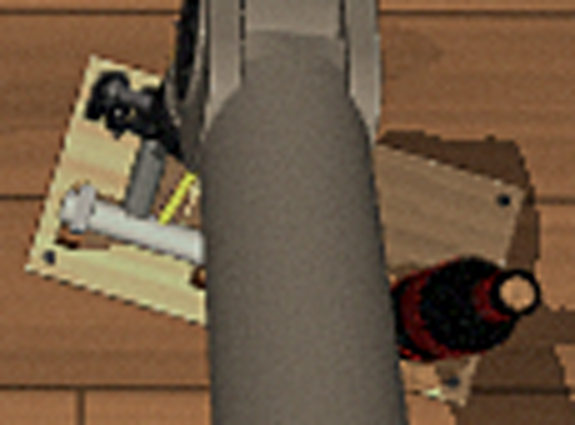

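The fingers sit over the gun, one to each side. Scene-crop finger tips are at (335,205) and (455,255), still above it. I'll descend with a force guard, then look again.

```bash
python3 - <<'E'
from g import *
P=O-.003*ey
hit=arm.servo_line([P[0],P[1],.054],speed=.06,max_force=4)
o=arm.observe();print(hit,o["clock"],o["position"],o["force"])
p,d=arm.read_camera("scene")
cv2.imwrite("pics/scene3.png",cv2.resize(p[130:245,85:235,::-1],None,fx=5,fy=5,interpolation=cv2.INTER_CUBIC))
E
```

```text
False 7.2917 [ 0.58171433 -0.1979435   0.05434146] [-0.63846777 -0.64593844 -0.06661297]
```

View pics/scene3.png

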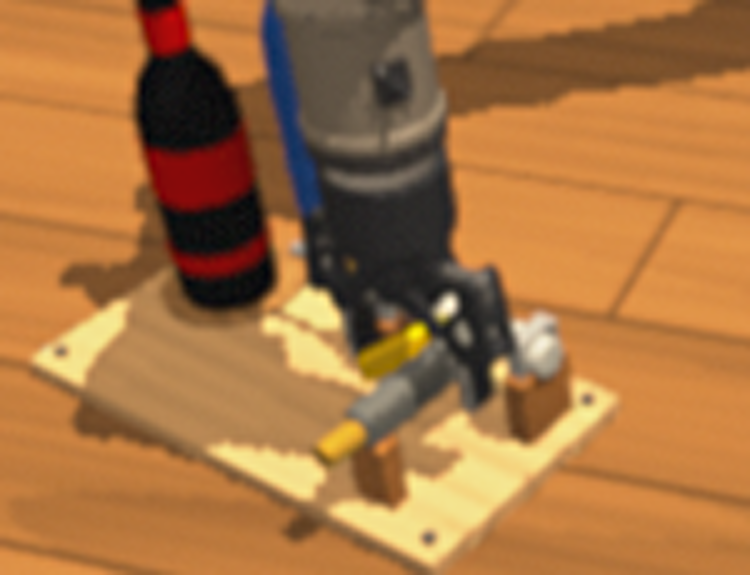

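Both fingers are down, straddling the trigger (390,350) and the handle (410,395). Next I centre on the squeezed position and close.

```bash
python3 - <<'E'
from g import *
arm.servo_line([O[0],O[1],.054],speed=.03,max_force=8)
arm.set_gripper(.045,grip_force=30)
o=arm.observe();print(o["clock"],o["gripper_width"],o["force"]@np.c_[ex,ey])
arm.set_gripper(.030,grip_force=40)
o=arm.observe();print(o["clock"],o["gripper_width"],o["force"]@np.c_[ex,ey],o["force"][2],o["position"])
arm.dwell(.3)
p,d=arm.read_camera("scene")
o=arm.observe();print(o["clock"],o["gripper_width"],o["force"]@np.c_[ex,ey],o["force"][2])
cv2.imwrite("pics/scene4.png",cv2.resize(p[130:245,85:235,::-1],None,fx=5,fy=5,interpolation=cv2.INTER_CUBIC))
E
```

```text
8.0667 0.04527544243745774 [ 0.76673006 -4.11681545]
8.3167 0.0329641410077218 [ 1.29073611 -5.42108785] 3.81239986985627 [ 0.58236535 -0.19659117  0.05446897]
8.6667 0.03310852425909106 [-0.32931722 -5.36982763] 3.8412089599017327
```

View pics/scene4.png

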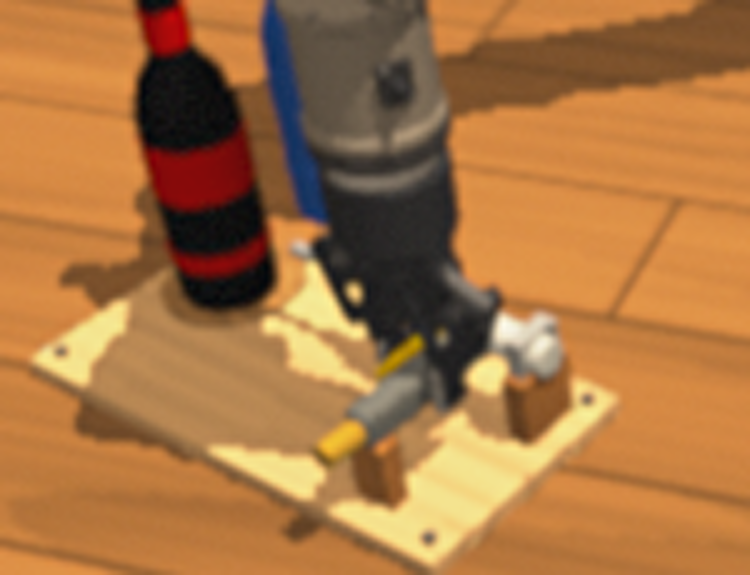

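The fingers stalled at 33 mm with 30 commanded, against 34 mm expected at the hard stop. The trigger (400,355) is pressed against the handle. I'll hold, release and clear.

```bash
python3 - <<'E'
from g import *
arm.dwell(1.6)
o=arm.observe();print(o["clock"],o["gripper_width"])
arm.set_gripper(.085)
P=O-.003*ey
arm.servo_line([P[0],P[1],.054],speed=.03)
arm.servo_line([P[0],P[1],.38],speed=.15)
arm.movep([.62,0.0,.42],[np.pi,0,yaw-np.pi/2])
arm.dwell(.3)
o=arm.observe();print(o["clock"],o["position"],o["force"],o["gripper_width"])
for n in("scene","top"):
    p,d=arm.read_camera(n)
    np.savez(n+"5",p=p,d=d);cv2.imwrite(f"pics/{n}5.png",p[:,:,::-1])
    q=np.load(n+".npz")["p"]
    b=(slice(140,225),slice(285,400)) if n=="top" else (slice(115,245),slice(85,215))
    cv2.imwrite(f"pics/{n}6.png",np.hstack([cv2.resize(x[b][:,:,::-1],None,fx=3,fy=3) for x in(q,p)]))
E
```

```text
10.2667 0.03326671826690238
14.5333 [ 0.61994588 -0.00161509  0.41973066] [-0.47011355 -1.15293456 -0.7641905 ] 0.08485808983225442
```

View pics/scene6.png

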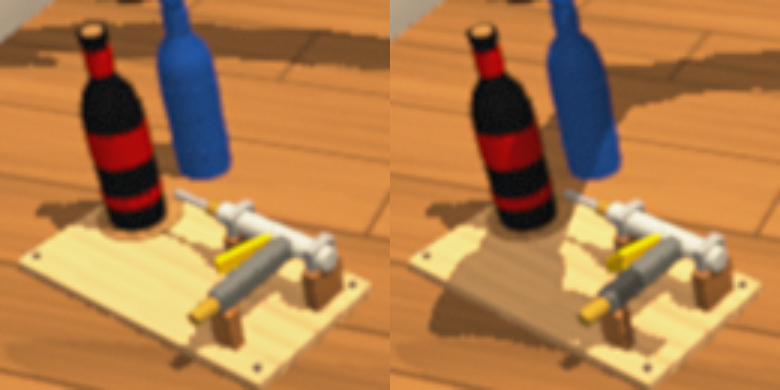

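View pics/top6.png

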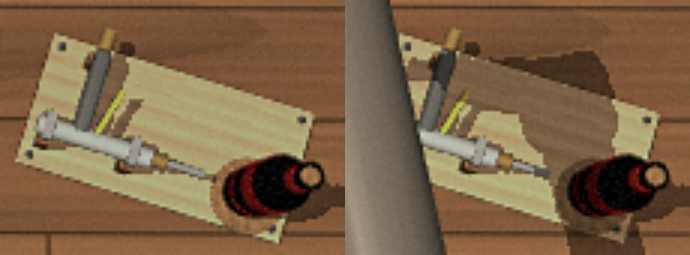

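View pics/scene5.png

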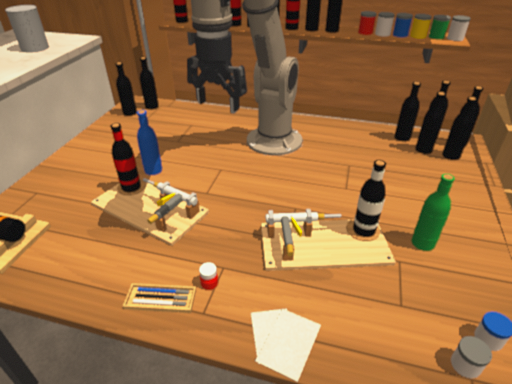

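The trigger is back in its free position (yellow at scene 165,199, as at the start). Both bottles are unmoved, red at (126,160) and white at (369,200), and the arm is clear at z 0.42. I'm handing in.

```bash
python3 - <<'E'
from cell import arm
arm.finish_job(); print(arm.observe()["clock"])
E
```

```text
the job is handed in; nothing more can be done
the job is handed in; nothing more can be done
```

I squeezed the right gun's trigger to its hard stop, held it there about 1.9 s, then let go and handed in at about 14.7 s of the 32 s allowed. The right gun is the one aimed at the red-banded bottle. The left gun was not touched.

**Squeeze:** the fingers stalled at 33.1 mm with 30 mm commanded, and 34 mm is expected at the stop. The sideways force was about 5 N. I inferred full blast from that width and the picture, since the trigger angle is not reported.

**After release:** the pictures show the right trigger back where it started, the left gun and both bottles unchanged to the eye, and the arm clear of everything, with the tool at z 0.42 m.

**Checks that disagreed slightly:**
- **Squeeze point:** the handle and the trigger gave positions about 3 mm apart along the squeeze direction. I used a value in between.
- **Red bottle:** a rough sighting of its cap put it about 7 mm from where the gun's pose predicted.

No check failed.

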